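# Register a half-rack of vials in the corner of the code reader

## Robot

A 6-joint arm with a two-finger parallel gripper is mounted at the origin on the work surface. World frame = base frame: x ahead of the robot, y to its left, z up, the work surface at z = 0. Lengths are in m, angles in rad, forces in N, time in s.
With the tool pointing down it reaches from about 0.25 to 0.8 m from the base axis. Payload 8.5 kg.
Tool frame: the origin (TCP) lies midway between the tips of the shut fingers; the grasp point (between the pads) lies 19 mm behind it; z points along the fingers, y is the line along which they close (so a half turn about z gives the same grasp; the last joint's range is limited). The gripper opens to 85 mm and grips with 20 to 120 N. Pads are 22 mm wide; open, the fingers measure 114 mm over their backs; the gripper's body (76 mm by 85 mm) begins 54 mm behind the grasp point. The pads swing forward as they close: fully open they stand 13 mm farther back than shut.
Start: joints at [1.179, 0.238, -0.013, 1.319, 0, 1.571], TCP at [0.2, 0.485, 0.231] pointing down, gripper open.
Joint ranges: [-2.66, 2.66], [-1.03, 1.9], [-1.14, 1.46], [-1.82, 2.27], [-1.45, 1.34], [-3.14, 3.14]. Speed limits (rad/s): [2.22, 2.22, 2.79, 3.14, 3.14, 3.14].

## Interface

Orientations are given as a unit quaternion [w, x, y, z].
In Python, from rig import arm, viewer gives the robot as it stands.
- The arm moves only by the shell command python3 -m handwheel 'ROWS' [OPENING] [FORCE]. ROWS is JSON, a list of rows, each an object of numbers: "x", "y", "z": the shift along the tool's x, y, z each as a share of 0.25 m, from -1 to 1; "turn": the turn about the tool's z as a share of 1.5 rad, from -1 to 1. A call has 1 to 12 rows; each row is the pose to reach, as a shift and turn from the pose commanded when the call began, along the tool's axes at that moment; what a row does not reach only later rows make up. A row lasts 1/10 s, in which the tool goes at most 50 mm and 8.59 degrees, less where a joint would pass 70% of its speed; a pose out of reach is approached as far as the arm can. A call with a number of a shift or a turn outside -1 to 1 is refused whole. A call with a gripper value outside its range is refused whole. OPENING is the finger opening in mm, from 0 to 85.4, set as the call begins (- or left out, the last holds). The fingers move at their own pace and stop on an object; FORCE is the grip in N (left out, the last holds). Time passes only in rows, so rows that repeat a pose let the fingers close. It gives the time, the measured TCP pose, the force, the opening and the grip force at its end, in the units of the state.
- arm.get_state(): the state, without advancing time (a new reading comes with each control period).
- viewer.capture(name): name is "side" or "top"; returns a dict with "img" (480x640x3 uint8, red, green, blue), "vertical_fov" (degrees; the focal length in pixels is half the picture's height over the tangent of half this angle, whatever the lens; pixels are square), "cx", "cy" (the principal point, pixels), "R" (3x3) and "t" (3): a world point X has camera coordinates R X + t. Camera axes: x right, y down, z forward; pixel columns grow to the right and rows downward; lengths in m; the calibration is good to about 2 mm. A picture is of the moment at which its call begins. There is no depth.
- arm.sign_off(): hands the job in; it is judged then, once.
The state is a dict: "clock": time; "joint_pos": joint angles; "joint_vel": joint speeds; "joint_efforts": joint torques, N m; "eef_pos": TCP position; "tcp_rot": TCP orientation; "contact_force": force on the tool from outside, world axes, zero at the start; "moment": the same for the moment, N m; "grip_width": finger opening in m; "grip_force": force on a finger pad.
Only numpy, scipy, OpenCV 4.12 (cv2) and the standard library are available. Lean on these libraries where they do the work, as an engineer would, in place of code of your own. Each camera call takes 0.05 s, during which the arm holds its last target. There are 200 camera calls.

## Task

The blue-capped vial rack stands on the loading side of the code reader. Slide it across the reader's deck onto the glass without lifting it, and press it gently into the corner of the aluminium locator, so that it sits square with one side against the far stop and one end against the side stop. Finish while still holding it pressed against both stops for the reading, and leave everything else where it stands.

Things in the scene. Friction and masses are not known exactly. Their poses are not given: they have to be found in the camera images.
- reader: bench-top rack code reader, fixed: white housing 200 mm (its x) by 340 mm (its y) with a level, flush dark deck 66 mm above the bench. Origin: centre of its underside; x to its back (away from the robot), y to its left, z up. Left half: blue-green reading glass, 90 x 132 mm; right half: loading side, marked by white corner prints. Only the two stops and the small jar stand up from the deck
- far_stop: rigid aluminium rail along the back of the glass: 10 mm thick, 160 mm long (along the reader's y), 10 mm high above the deck. Origin: centre of its underside, on the deck, at reader x 80, y 70 mm; its contact face looks to the reader's -x, 5 mm from the origin (at reader x 75 mm). Axes as the reader's
- side_stop: rigid aluminium rail along the left end of the glass, square to the far stop: 10 mm thick, 105 mm long (along the reader's x), 10 mm high above the deck. Origin: centre of its underside, on the deck, at reader x 32.5, y 145 mm; its contact face looks to the reader's -y, 5 mm from the origin (at reader y 140 mm). Axes as the reader's
- corner (a point): the inner corner of the locator, where the contact faces of the two stops meet at deck level (reader x 75, y 140, z 66 mm)
- read_place (a point): centre, at deck level, of the half-rack's reading place in the corner, printed as orange corner marks on the glass (reader x 43.5, y 97, z 66 mm). The seated rack's origin is here, its x and y along the reader's: its +x side (86 mm long) against the far stop, its +y end (63 mm) against the side stop
- rack: rack to be read, one rigid piece: dark grey block 63 mm (its x) by 86 mm (its y) by 36 mm high, flat upright sides; blue caps reach 48 mm above its underside; 0.2 to 0.4 kg, slides easily on the deck (friction 0.3). Origin: centre of its underside; z up. Starts on the loading side, turned up to 20 degrees from the reader's axes. It can be gripped across its 63 mm width, above the 10 mm high stops
- deck_jar: small amber jar with a red cap, 30 mm diameter, 46 mm high, standing near the front edge of the reader's deck, in front of the glass; stays where it stands. Origin: centre of its underside, on the deck
- spare_rack: another rack like the first but with white caps, standing on the bench to the right of the reader; not wanted. Origin: centre of its underside
- white_bottle: white bottle with a red cap, 60 mm diameter, 125 mm high, on the bench to the left. Origin: centre of its underside
- amber_bottle: amber bottle with a black cap, 54 mm diameter, 105 mm high, on the bench to the left. Origin: centre of its underside
- blue_cap_jar: white jar with a blue cap, 66 mm diameter, 85 mm high, on the bench to the left. Origin: centre of its underside
- tape_roll: roll of tan tape lying flat, 68 mm outer diameter, 19 mm high, on the bench to the right. Origin: centre of its underside
- timer: white bench timer lying flat, 62 x 70 x 18 mm, on the bench to the right. Origin: centre of its underside
Not all that is in view belongs to the job. What is shaped like the rack but pink or turquoise is not meant.

How it is judged:
On the way:
1. the rack has been slid across onto the glass, down on the deck (y of rack in the frame of reader above 0.05 m and x of rack in the frame of reader above -0.04 m and z of rack in the frame of reader below 0.072 m), for 0.1 s.
At the end, for the whole second after the job is handed in: the robot is still holding the rack at rest, upright on the deck (within 3 mm), in the corner (within 3 mm of fully home each way, square within 2 degrees), with more than 1 N of contact force on the far stop and on the side stop at the same time (contact force between rack and far_stop above 1 N and contact force between rack and side_stop above 1 N and contact force between any of the fingers, the arm and rack above 1 N and x of rack in the frame of reader above 0.0405 m and y of rack in the frame of reader above 0.094 m and z of rack in the frame of reader below 0.069 m and angle between the x axis of rack and the x axis of reader, either way round below 0.035 rad and angle between rack's own z axis and vertical below 0.04 rad and linear speed of rack below 0.01 m/s); the arm keeps its last pose, push and grip.
It fails at once if the rack is lifted more than 12 mm off the deck, or tipped more than 14 degrees (z of rack in the frame of reader above 0.078 m or angle between rack's own z axis and vertical above 0.25 rad).
It fails at once if the rack is rammed against a stop with more than 60 N (contact force between rack and far_stop above 60 N or contact force between rack and side_stop above 60 N).
It fails at once if the small jar on the deck is moved more than 20 mm or tipped (distance of deck_jar from where it was at the start of the episode above 0.02 m or angle between deck_jar's own z axis and vertical above 0.3 rad).
It fails at once if another thing on the bench is moved more than 30 mm (distance of any of spare_rack, white_bottle, amber_bottle, blue_cap_jar, tape_roll, timer from where it was at the start of the episode above 0.03 m).
It also fails if it takes over 58 s, if anything falls off the work surface, if the arm or the gripper's body presses on something with over 40 N, if the wrist force passes 120 N, or if a joint passes its speed limit or range.

## Working session

There is one attempt and no reset: what is moved stays moved. The work goes in short steps, Python scripts to look and compute and a shell command to move; the robot and the scene stay as the last step left them, time stands still between calls to the robot, and variables do not carry over. Pictures are saved under pics/ and viewed, at most 10 in all, crops included, and the job is handed in when it is done.

```bash
mkdir -p pics; python3 - <<'E'
from rig import arm, viewer
import cv2
for n in("top","side"):
    c=viewer.capture(n); cv2.imwrite(f"pics/{n}0.png",c["img"][:,:,::-1]); print(n,c["vertical_fov"],c["cx"],c["cy"],c["R"],c["t"])
s=arm.get_state(); print(s)
E
```

```text
top 54.03615758519108 309.1762302556143 244.56311227240172 [[-2.54685712e-02 -9.99656209e-01 -6.23019612e-03]
 [-9.77241149e-01  2.62094403e-02 -2.10506060e-01]
 [ 2.10596980e-01  7.27115438e-04 -9.77572700e-01]] [0.00470088 0.54787578 0.94906039]
side 55.55694477972811 324.7981827180556 238.68804678968783 [[-0.9444346  -0.32865489  0.00540934]
 [-0.21545842  0.60655315 -0.76529141]
 [ 0.24823571 -0.72393317 -0.64366124]] [0.51326072 0.15906179 0.93546094]
{'clock': 0.1, 'joint_pos': array([ 1.17900884e+00,  2.38641280e-01, -1.41337005e-02,  1.31918579e+00,
       -2.66423129e-05,  1.57079836e+00]), 'joint_vel': array([ 2.31690247e-05, -8.37467970e-04,  1.26941259e-03, -5.44076316e-04,
        1.30787807e-03, -1.01026899e-03]), 'joint_efforts': array([-4.47339116e-04, -5.39720321e+01,  3.46999311e+01,  1.34802534e-02,
       -4.15100112e-05, -2.27398994e-05]), 'eef_pos': array([0.20033979, 0.48489146, 0.23079773]), 'tcp_rot': array([-1.00258200e-04,  1.94644218e-01,  9.80873738e-01, -5.73677287e-04]), 'contact_force': array([ 0.66840198, -0.06581249, -0.47339743]), 'moment': array([ 0.00052543, -0.02401737,  0.04363534]), 'grip_force': 0.0, 'grip_width': 0.08547055064676148}
```

View pics/top0.png

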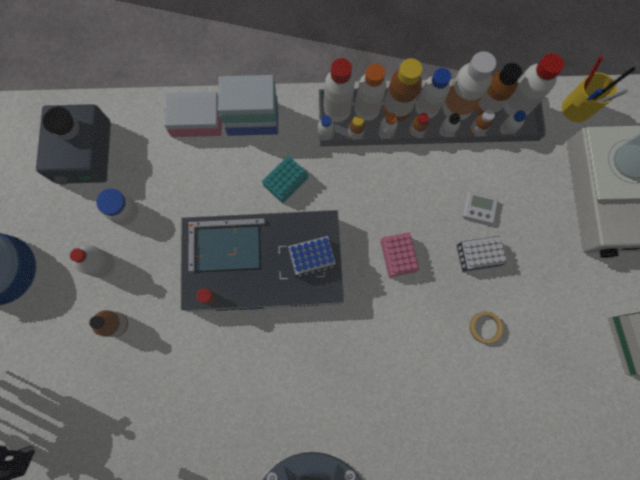

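View pics/side0.png

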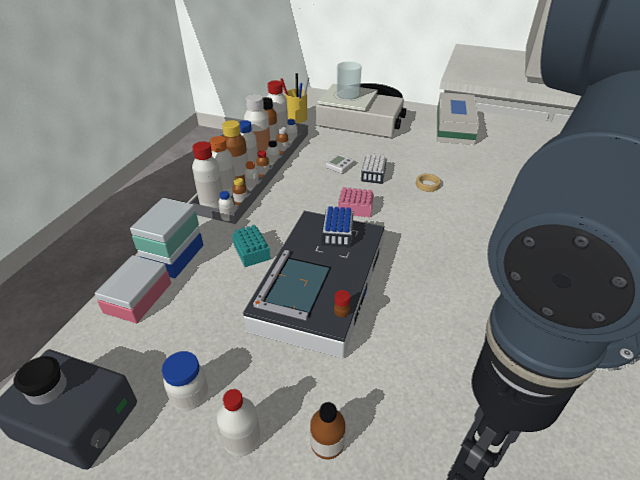

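The top view shows the reader deck at cols 181–343 and rows 211–310. The blue-capped rack is at about (312,255), the jar at (205,296), and the locator's corner at the deck's upper left (190,222). The side view confirms this layout. Next I'll measure the positions.

```bash
cat > h.py <<'E'
import numpy as np, cv2
from rig import arm, viewer
def cast(c,px,z):
    f=240/np.tan(np.radians(c["vertical_fov"])/2); R,t=np.array(c["R"]),np.array(c["t"])
    px=np.atleast_2d(np.asarray(px,float))
    d=np.c_[(px[:,0]-c["cx"])/f,(px[:,1]-c["cy"])/f,np.ones(len(px))]@R
    o=-R.T@t; return (o+d*((z-o[2])/d[:,2])[:,None])[:,:2]
def rect(P):
    (x,y),(w,h),a=cv2.minAreaRect((P*1000).astype(np.float32)); 
    return x,y,w,h,a
def proj(c,X):
    f=240/np.tan(np.radians(c["vertical_fov"])/2); q=np.array(c["R"])@X+c["t"]; return q[:2]/q[2]*f+[c["cx"],c["cy"]]
def biggest(m,roi=None):
    m=m.astype(np.uint8)
    if roi: k=np.zeros_like(m); k[roi[1]:roi[3],roi[0]:roi[2]]=1; m=m*k
    cs,_=cv2.findContours(m,cv2.RETR_EXTERNAL,cv2.CHAIN_APPROX_NONE)
    return max(cs,key=cv2.contourArea)[:,0,:]
def hsv(c): return [a.astype(int) for a in cv2.split(cv2.cvtColor(c["img"],cv2.COLOR_RGB2HSV))]
E
python3 - <<'E'
from h import *
c=viewer.capture("top"); H,S,V=hsv(c)
k=np.ones((3,3),np.uint8)
m=cv2.morphologyEx((V<85).astype(np.uint8),cv2.MORPH_OPEN,k)
p=biggest(m,(165,200,360,325)); print("deck",rect(cast(c,p,.066)),p.min(0),p.max(0))
b=(abs(H-112)<12)&(S>120)&(V>70); r=(270,220,350,290)
p=biggest(cv2.morphologyEx(b.astype(np.uint8),cv2.MORPH_CLOSE,np.ones((7,7),np.uint8)),r); print("caps",rect(cast(c,p,.114)),p.min(0),p.max(0))
g=(abs(H-95)<12)&(S>60)&(V>60);p=biggest(g,(180,215,275,285)); print("glass",rect(cast(c,p,.066)))
w=(V>110)&(S<50)
p=biggest(w,(184,213,270,276)); print("stops",rect(cast(c,p,.076)),p.min(0),p.max(0))
red=((H<8)|(H>172))&(S>130);p=biggest(red,(190,280,225,312)); print("jar",rect(cast(c,p,.112)))
o=c["img"][200:325,170:355,::-1]; cv2.imwrite("pics/crop1.png",cv2.resize(o,None,fx=4.2,fy=4.2,interpolation=2))
c=viewer.capture("side");H,S,V=hsv(c)
b=(abs(H-112)<12)&(S>120)&(V>70)
p=biggest(cv2.morphologyEx(b.astype(np.uint8),cv2.MORPH_CLOSE,np.ones((7,7),np.uint8)),(315,195,365,250)); print("caps side",rect(cast(c,p,.114)),p.min(0),p.max(0))
g=(abs(H-95)<12)&(S>60)&(V>60);p=biggest(g,(255,250,340,320)); print("glass side",rect(cast(c,p,.066)))
E
```

```text
deck (514.0567016601562, 91.35669708251953, 205.60455322265625, 340.0127258300781, 1.4101660251617432) [181 211] [344 311]
caps (516.547119140625, -14.349903106689453, 50.3058967590332, 76.77523803710938, 13.550483703613281) [291 238] [332 270]
glass (543.3764038085938, 162.4169158935547, 89.48724365234375, 128.22113037109375, 1.380841851234436)
stops (614.656982421875, 176.96987915039062, 158.21327209472656, 6.643115520477295, 88.43849182128906) [184 213] [258 216]
jar (438.7183837890625, 201.24676513671875, 27.960834503173828, 25.73628807067871, 88.49818420410156)
caps side (516.092529296875, -7.4724273681640625, 50.521026611328125, 88.05550384521484, 13.234551429748535) [325 207] [350 231]
glass side (544.641845703125, 162.35671997070312, 90.38383483886719, 127.33946228027344, 1.5226378440856934)
```

View pics/crop1.png

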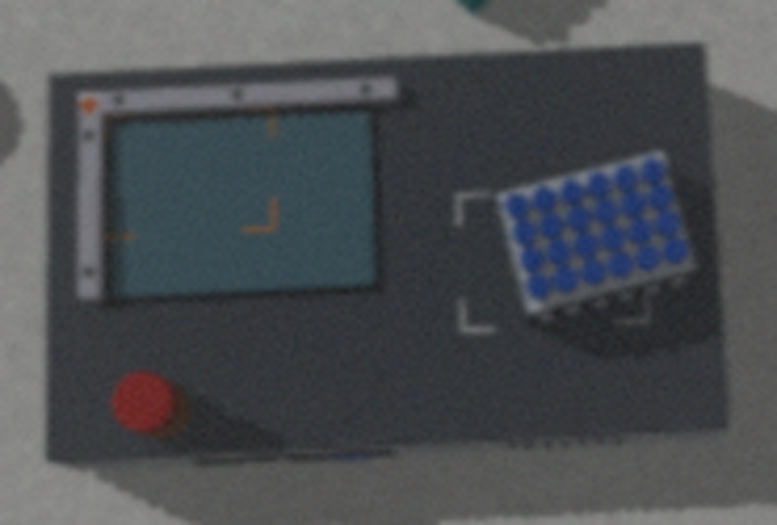

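The crop shows the deck square to within about 1.4° and the rack turned about 13.5°. The locator's inner corner is at crop (103,108) and the jar is at (143,402), clear of the slide path. Next I'll move to a point above the rack.

```bash
cat >> h.py <<'E'
def axes():
    w,x,y,z=arm.get_state()["tcp_rot"]
    from scipy.spatial.transform import Rotation as R
    return R.from_quat([x,y,z,w]).as_matrix()
def go(X,yawdeg):
    s=arm.get_state();A=axes(); d=A.T@(np.array(X)-s["eef_pos"])
    cur=np.degrees(np.arctan2(A[1,1],A[0,1])); dy=(cur-yawdeg+90)%180-90
    print("t",round(s["clock"],2),"xyz share",(d/.25).round(4),"turn",round(np.radians(dy)/1.5,4),"yaw",cur.round(2),"F",s["contact_force"].round(2),s["eef_pos"].round(4))
E
r='{"x":-0.966,"y":-0.68,"turn":0.628}'
python3 -m handwheel '[{"x":-0.966,"y":-0.68,"turn":0.628},{"x":-0.966,"y":-0.68,"turn":0.628},{"x":-0.966,"y":-0.68,"turn":0.628},{"x":-0.966,"y":-0.68,"turn":0.628},{"x":-0.966,"y":-0.68,"turn":0.628},{"x":-0.966,"y":-0.68,"turn":0.628},{"x":-0.966,"y":-0.68,"turn":0.628},{"x":-0.966,"y":-0.68,"turn":0.628},{"x":-0.966,"y":-0.68,"turn":0.628},{"x":-0.966,"y":-0.68,"turn":0.628}]' 85
python3 -c "
from h import *
go([.5165,-.0135,.2],13.5)"
```

```text
t 0.2 xyz share [-1.9301 -1.36    0.1248] turn 0.6289 yaw 67.55 F [-0.05 -0.71  0.13] [0.2004 0.485  0.2309]$[0]: bad value
```

```bash

python3 -m handwheel '[{"x":-0.966,"y":-0.68,"z":0,"turn":0.628},{"x":-0.966,"y":-0.68,"z":0,"turn":0.628},{"x":-0.966,"y":-0.68,"z":0,"turn":0.628},{"x":-0.966,"y":-0.68,"z":0,"turn":0.628},{"x":-0.966,"y":-0.68,"z":0,"turn":0.628},{"x":-0.966,"y":-0.68,"z":0,"turn":0.628},{"x":-0.966,"y":-0.68,"z":0,"turn":0.628},{"x":-0.966,"y":-0.68,"z":0,"turn":0.628},{"x":-0.966,"y":-0.68,"z":0,"turn":0.628},{"x":-0.966,"y":-0.68,"z":0,"turn":0.628}]' 85
python3 -c "
from h import *
go([.5165,-.0135,.2],13.5)"
```

```text
clock: 1.2
eef_pos: [0.3583, 0.2366, 0.2312]
tcp_rot: [-0.0, 0.617, 0.787, -0.0]
contact_force: [0.7, 0.3, -0.0]
grip_width: 0.0849
grip_force: 0.0
t 1.2 xyz share [-1.1218  0.3771  0.1248] turn 0.0028 yaw 13.74 F [ 0.66  0.27 -0.02] [0.3583 0.2366 0.2312]
```

```bash

python3 -m handwheel '[{"x":-0.98,"y":0.33,"z":0,"turn":0},{"x":-0.98,"y":0.33,"z":0,"turn":0},{"x":-0.98,"y":0.33,"z":0,"turn":0},{"x":-0.98,"y":0.33,"z":0,"turn":0},{"x":-0.98,"y":0.33,"z":0,"turn":0},{"x":-0.98,"y":0.33,"z":0,"turn":0},{"x":-0.98,"y":0.33,"z":0,"turn":0},{"x":-0.98,"y":0.33,"z":0,"turn":0}]' 85 >/dev/null
python3 -m handwheel '[{"x":-0.142,"y":0.047,"z":0.125,"turn":0},{"x":-0.142,"y":0.047,"z":0.125,"turn":0},{"x":-0.142,"y":0.047,"z":0.125,"turn":0},{"x":-0.142,"y":0.047,"z":0.125,"turn":0}]'
python3 - <<'E'
from h import *
go([.5165,-.0135,.074],13.5)
c=viewer.capture("side");cv2.imwrite("pics/s2.png",cv2.resize(c["img"][120:300,240:460,::-1],None,fx=3,fy=3))
E
```

```text
clock: 2.4
eef_pos: [0.5158, -0.0132, 0.2008]
tcp_rot: [0.0, 0.618, 0.786, 0.0]
contact_force: [0.5, 0.3, 0.5]
grip_width: 0.085
grip_force: 0.0
t 2.4 xyz share [-0.0019  0.0022  0.507 ] turn 0.0022 yaw 13.69 F [0.49 0.34 0.54] [ 0.5158 -0.0132  0.2008]
```

View pics/s2.png

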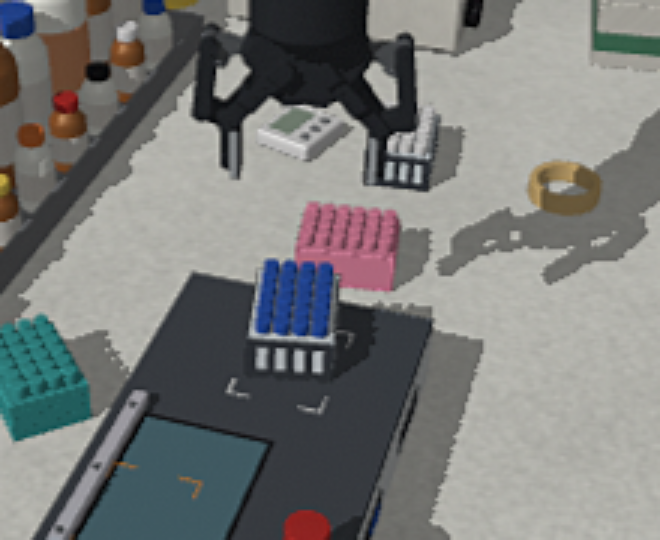

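The side view shows the open fingers straddling the rack's width, centred over the caps. I'll descend and grip.

```bash

python3 -m handwheel '[{"x":0,"y":0,"z":0.15,"turn":0},{"x":0,"y":0,"z":0.3,"turn":0},{"x":0,"y":0,"z":0.4,"turn":0},{"x":0,"y":0,"z":0.47,"turn":0},{"x":0,"y":0,"z":0.505,"turn":0},{"x":0,"y":0,"z":0.505,"turn":0},{"x":0,"y":0,"z":0.505,"turn":0}]'
python3 -m handwheel '[{"x":0,"y":0,"z":0,"turn":0},{"x":0,"y":0,"z":0,"turn":0},{"x":0,"y":0,"z":0,"turn":0},{"x":0,"y":0,"z":0,"turn":0},{"x":0,"y":0,"z":0,"turn":0},{"x":0,"y":0,"z":0,"turn":0},{"x":0,"y":0,"z":0,"turn":0},{"x":0,"y":0,"z":0,"turn":0}]' 50 40
python3 - <<'E'
from h import *
go([.54,.17,.074],1.4)
E
```

```text
clock: 3.15
eef_pos: [0.5168, -0.0144, 0.0749]
tcp_rot: [0.001, 0.618, 0.786, 0.0]
contact_force: [0.2, -0.1, -0.0]
grip_width: 0.0851
grip_force: 0.0
clock: 3.95
eef_pos: [0.517, -0.0147, 0.0749]
tcp_rot: [0.001, 0.619, 0.786, 0.001]
contact_force: [-0.9, 1.2, 6.1]
grip_width: 0.0622
grip_force: 43.8
t 3.95 xyz share [0.6964 0.2628 0.004 ] turn 0.1417 yaw 13.58 F [-0.85  1.23  6.14] [ 0.517  -0.0147  0.0749]
```

```bash

python3 -m handwheel '[{"x":0.05,"y":0.02,"z":0,"turn":0.04},{"x":0.12,"y":0.03,"z":0,"turn":0.09},{"x":0.2,"y":0.05,"z":0,"turn":0.142},{"x":0.28,"y":0.08,"z":0,"turn":0.142},{"x":0.36,"y":0.12,"z":0,"turn":0.142},{"x":0.44,"y":0.16,"z":0,"turn":0.142},{"x":0.52,"y":0.2,"z":0,"turn":0.142},{"x":0.6,"y":0.23,"z":0,"turn":0.142},{"x":0.66,"y":0.25,"z":0,"turn":0.142},{"x":0.69,"y":0.26,"z":0,"turn":0.142},{"x":0.69,"y":0.26,"z":0,"turn":0.142},{"x":0.69,"y":0.26,"z":0,"turn":0.142}]'
python3 - <<'E'
from h import *
go([.558,.1895,.074],1.4)
c=viewer.capture("top"); H,S,V=hsv(c)
b=(abs(H-112)<12)&(S>120)&(V>70)
p=biggest(cv2.morphologyEx(b.astype(np.uint8),cv2.MORPH_CLOSE,np.ones((7,7),np.uint8)),(170,200,300,300)); print("caps",rect(cast(c,p,.114)))
cv2.imwrite("pics/t3.png",cv2.resize(c["img"][200:325,170:355,::-1],None,fx=4.2,fy=4.2,interpolation=2))
c=viewer.capture("side");cv2.imwrite("pics/s3.png",cv2.resize(c["img"][180:360,220:440,::-1],None,fx=3,fy=3,interpolation=2))
E
```

```text
clock: 5.15
eef_pos: [0.5398, 0.1692, 0.075]
tcp_rot: [0.0, 0.698, 0.716, 0.001]
contact_force: [-0.7, 1.9, 5.7]
grip_width: 0.0623
grip_force: 43.8
t 5.15 xyz share [0.0795 0.0748 0.0041] turn 0.0002 yaw 1.41 F [-0.75  1.9   5.7 ] [0.5398 0.1692 0.075 ]
caps (537.8776245117188, 143.24293518066406, 47.677242279052734, 22.222768783569336, 0.34001725912094116)
```

View pics/t3.png

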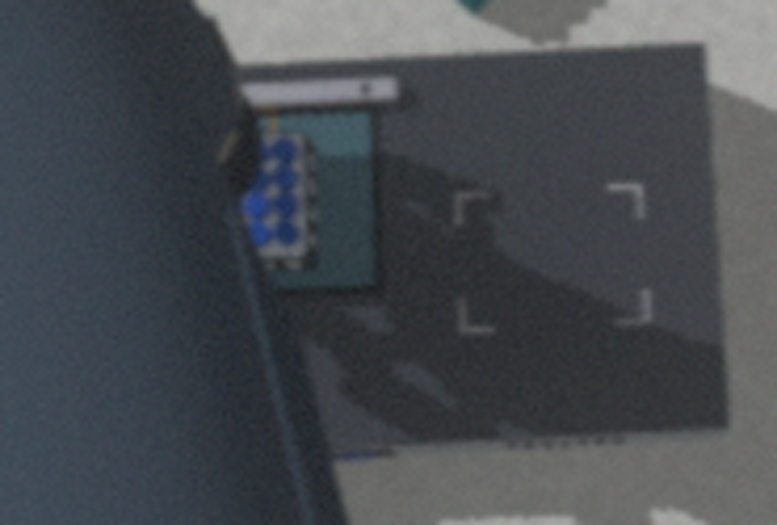

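View pics/s3.png

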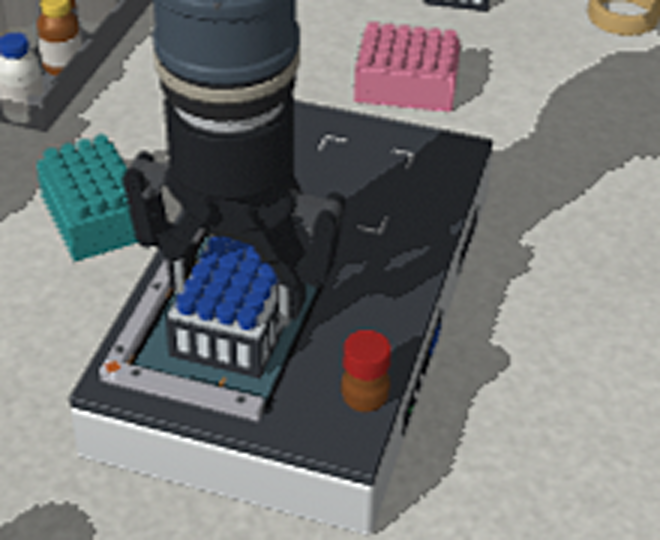

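The rack is on the glass, square, and short of both stops; the side view shows a gap to the side stop near crop (180,390). I'll approach the side stop first, in small steps.

```bash

python3 -m handwheel '[{"x":0.02,"y":0.01,"z":0,"turn":0},{"x":0.04,"y":0.02,"z":0,"turn":0},{"x":0.055,"y":0.03,"z":0,"turn":0},{"x":0.06,"y":0.04,"z":0,"turn":0},{"x":0.06,"y":0.04,"z":0,"turn":0},{"x":0.06,"y":0.04,"z":0,"turn":0}]' | sed -n '2p;4p'
for i in 1 2 3; do python3 -m handwheel '[{"x":0.003,"y":0,"z":0,"turn":0},{"x":0.006,"y":0,"z":0,"turn":0},{"x":0.006,"y":0,"z":0,"turn":0},{"x":0.006,"y":0,"z":0,"turn":0}]'| sed -n '2p;4p'; done
```

```text
eef_pos: [0.5495, 0.1839, 0.075]
contact_force: [0.6, 2.1, 5.5]
eef_pos: [0.5494, 0.185, 0.075]
contact_force: [-0.6, -1.6, 5.9]
eef_pos: [0.5493, 0.1864, 0.075]
contact_force: [-0.6, -2.2, 5.5]
eef_pos: [0.5493, 0.1879, 0.075]
contact_force: [0.1, -0.5, 6.4]
```

```bash

for i in 1 2 3; do python3 -m handwheel '[{"x":0.002,"y":0,"z":0,"turn":0},{"x":0.004,"y":0,"z":0,"turn":0},{"x":0.004,"y":0,"z":0,"turn":0}]'| sed -n '2p;4p'; done
```

```text
eef_pos: [0.5492, 0.1889, 0.075]
contact_force: [-0.1, -2.2, 6.6]
eef_pos: [0.5493, 0.1899, 0.075]
contact_force: [0.7, -1.7, 5.8]
eef_pos: [0.5492, 0.1909, 0.075]
contact_force: [-0.6, -1.4, 6.2]
```

```bash

for i in 1 2 3; do python3 -m handwheel '[{"x":0.002,"y":0,"z":0,"turn":0},{"x":0.004,"y":0,"z":0,"turn":0},{"x":0.004,"y":0,"z":0,"turn":0}]'| sed -n '2p;4p'; done
```

```text
eef_pos: [0.5492, 0.1913, 0.075]
contact_force: [0.7, -5.9, 7.3]
eef_pos: [0.5492, 0.1913, 0.075]
contact_force: [0.8, -9.7, 8.1]
eef_pos: [0.5491, 0.1913, 0.075]
contact_force: [2.0, -14.9, 10.1]
```

Contact with the side stop at y = 0.1913, with stiffness about 5 N/mm. Now the far stop.

```bash

python3 -m handwheel '[{"x":-0.004,"y":0.006,"z":0,"turn":0},{"x":-0.004,"y":0.012,"z":0,"turn":0},{"x":-0.004,"y":0.018,"z":0,"turn":0},{"x":-0.004,"y":0.018,"z":0,"turn":0}]'| sed -n '2p;4p'
for i in 1 2 3; do python3 -m handwheel '[{"x":0,"y":0.002,"z":0,"turn":0},{"x":0,"y":0.004,"z":0,"turn":0},{"x":0,"y":0.004,"z":0,"turn":0}]'| sed -n '2p;4p'; done
```

```text
eef_pos: [0.5528, 0.1913, 0.075]
contact_force: [-3.7, -9.2, 11.4]
eef_pos: [0.5536, 0.1914, 0.075]
contact_force: [-3.7, -9.7, 10.1]
eef_pos: [0.5546, 0.1914, 0.075]
contact_force: [-4.3, -9.6, 11.1]
eef_pos: [0.5556, 0.1914, 0.075]
contact_force: [-4.3, -10.2, 11.6]
```

```bash

for i in 1 2 3; do python3 -m handwheel '[{"x":0,"y":0.002,"z":0,"turn":0},{"x":0,"y":0.004,"z":0,"turn":0},{"x":0,"y":0.004,"z":0,"turn":0}]'| sed -n '2p;4p'; done
```

```text
eef_pos: [0.5566, 0.1914, 0.075]
contact_force: [-4.2, -9.7, 10.9]
eef_pos: [0.5576, 0.1915, 0.075]
contact_force: [-4.1, -10.0, 10.8]
eef_pos: [0.5586, 0.1915, 0.075]
contact_force: [-5.2, -9.3, 11.2]
```

```bash

for i in 1 2 3; do python3 -m handwheel '[{"x":0,"y":0.002,"z":0,"turn":0},{"x":0,"y":0.004,"z":0,"turn":0},{"x":0,"y":0.004,"z":0,"turn":0}]'| sed -n '2p;4p'; done
```

```text
eef_pos: [0.5596, 0.1915, 0.075]
contact_force: [-4.8, -8.7, 11.3]
eef_pos: [0.5606, 0.1915, 0.075]
contact_force: [-4.0, -8.4, 11.8]
eef_pos: [0.5616, 0.1916, 0.075]
contact_force: [-4.2, -9.0, 10.5]
```

```bash

for i in 1 2 3; do python3 -m handwheel '[{"x":0,"y":0.002,"z":0,"turn":0},{"x":0,"y":0.004,"z":0,"turn":0},{"x":0,"y":0.004,"z":0,"turn":0}]'| sed -n '2p;4p'; done
```

```text
eef_pos: [0.5617, 0.1916, 0.075]
contact_force: [-8.3, -9.3, 13.8]
eef_pos: [0.5617, 0.1916, 0.0751]
contact_force: [-11.7, -9.0, 16.3]
eef_pos: [0.5618, 0.1916, 0.0751]
contact_force: [-16.0, -8.0, 20.0]
```

```bash

python3 -m handwheel '[{"x":0.003,"y":0,"z":0,"turn":0},{"x":0.006,"y":0.002,"z":0,"turn":0},{"x":0.006,"y":0.002,"z":0,"turn":0},{"x":0.006,"y":0.002,"z":0,"turn":0},{"x":0.006,"y":0.002,"z":0,"turn":0}]'
python3 - <<'E'
from h import *
go([.558,.1895,.074],1.4); s=arm.get_state(); print(s["moment"],s["grip_width"])
c=viewer.capture("side");cv2.imwrite("pics/s4.png",cv2.resize(c["img"][220:340,230:370,::-1],None,fx=5,fy=5,interpolation=2))
E
```

```text
clock: 13.35
eef_pos: [0.5617, 0.1916, 0.075]
tcp_rot: [0.0, 0.699, 0.715, -0.004]
contact_force: [-17.2, -16.0, 21.8]
grip_width: 0.0621
grip_force: 45.9
t 13.35 xyz share [-0.0081 -0.015   0.0041] turn -0.001 yaw 1.32 F [-17.17 -15.97  21.78] [0.5617 0.1916 0.075 ]
[-2.94848838  3.07441568  0.33917277] 0.06208301182864259
```

View pics/s4.png

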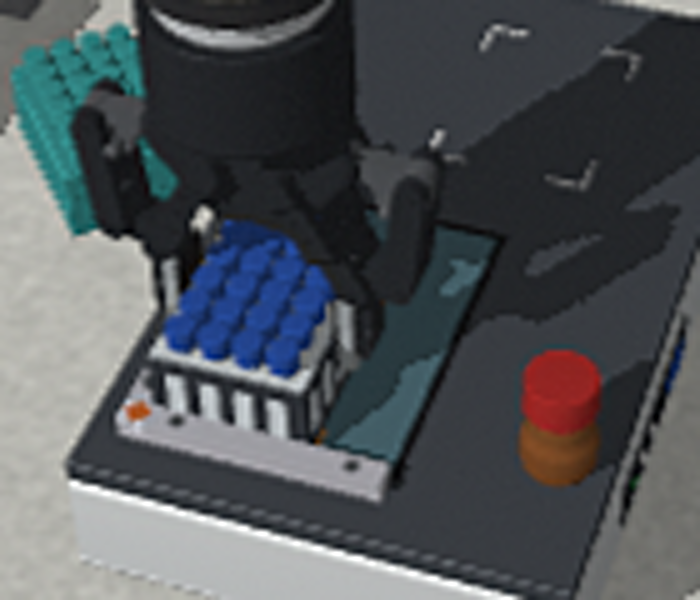

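The picture shows the rack seated in the corner. Its end lies flush along the side stop (crop 130–390, 430), its far side is at the far stop, and the jar at (560,420) hasn't moved. Forces are steady, so I'm handing in.

```bash
python3 -m handwheel '[{"x":0,"y":0,"z":0,"turn":0},{"x":0,"y":0,"z":0,"turn":0},{"x":0,"y":0,"z":0,"turn":0},{"x":0,"y":0,"z":0,"turn":0},{"x":0,"y":0,"z":0,"turn":0}]'; python3 -c "
from rig import arm
print(arm.sign_off())"
```

```text
clock: 13.9
eef_pos: [0.5617, 0.1916, 0.075]
tcp_rot: [0.0, 0.699, 0.715, -0.004]
contact_force: [-17.5, -15.3, 22.0]
grip_width: 0.0619
grip_force: 45.9
the job is handed in; nothing more can be done
None
```

The job is handed in at 13.9 s: the blue-capped rack was slid across the deck into the locator corner and is still gripped, pressed with about 17 N towards the far stop and 15 N towards the side stop (wrist readings), and the jar looks unmoved; sign-off returned no verdict.

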